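# Stand the slumped reagent bottles back up in the rack

### The arm

A 6-joint arm with a two-finger parallel gripper is mounted at the origin on the work surface. World frame = base frame: x ahead of the robot, y to its left, z up, the work surface at z = 0. Lengths are in m, angles in degrees, forces in N, time in s.
With the tool pointing down it reaches from about 0.375 to 0.9 m from the base axis. Payload 3.1 kg.
Tool frame: the origin (TCP) lies between the finger pads; the fingertips stand 11 mm ahead of it and the grasp point (between the pads) lies 8 mm behind it; z points along the fingers, y is the line along which they close (so a half turn about z gives the same grasp; the last joint's range is limited). The gripper opens to 87 mm and grips with 3 to 60 N. Pads are 19 mm wide; open, the fingers measure 117 mm over their backs; the gripper's body (75 mm by 190 mm) begins 51 mm behind the grasp point.
Start: joints at [-85.285, 30.224, 82.088, -0, 67.689, -10.227], TCP at [0.161, -0.604, 0.234] pointing down, gripper open.
Joint ranges: [-176.69, 176.69], [-43.24, 126.21], [12.49, 139.97], [-82, 262], [0, 151.66], [-163.58, 163.58]. Speed limits (degrees/s): [159.86, 159.86, 180, 180, 180, 180].

### API

Orientations are given as a 3x3 rotation matrix whose columns are the frame's x, y, z axes.
In Python, from rig import bot gives the robot as it stands.
- The arm moves only by the tool apply_moves, never from a script. Its argument "steps" is a list that holds one entry, the list of rows, each a list of 7 numbers: the shift along the tool's x, y, z in cm, then the turn, a rotation vector about the tool's x, y, z in degrees, then the gripper command: -1 is shut, 1 is fully open, values between are in proportion. In form: [[[dx, dy, dz, rx, ry, rz, jaw], ...]]. A call has 1 to 20 rows; each row is the pose to reach, as a shift and turn from the pose commanded when the call began, along the tool's axes at that moment; what a row does not reach only later rows make up. A row lasts 1/8 s, in which the tool goes at most 62.5 mm and 10.7 degrees, less where a joint would pass 70% of its speed; a pose out of reach is approached as far as the arm can. A call with a gripper value outside its range is refused whole. The fingers move at their own pace and stop on an object; the grip force is fixed at half the most. Time passes only in rows, so rows that repeat a pose let the fingers close. It gives the time, the measured TCP pose, the force, the opening and the grip force at its end, in the units of the state.
- bot.read_state(): the state, without advancing time (a new reading comes with each control period).
- bot.capture(name): name is "side" or "top" or "wrist"; returns the picture (384x512x3 uint8, blue, green, red); there is no depth.
- bot.camera_model(name): a dict with "intrinsics" (3x3 intrinsics, pixels), "k1" (the pictures are not rectified: a ray, as slopes to the right and down, at radius r is drawn at 1 + k1 r^2 times it, then the intrinsics apply), "R" (3x3) and "t" (3): a world point X has camera coordinates R X + t. Camera axes: x right, y down, z forward; pixel columns grow to the right and rows downward; lengths in m; the calibration is good to about 2 mm. A picture is of the moment at which its call begins: read the wrist's pose just before it. camera_model takes no time and is no camera call; for the wrist camera it gives the pose at the moment of the call.
- bot.hand_in(): hands the job in; it is judged then, once.
The state is a dict: "time_s": time; "joint_positions": joint angles; "qvel": joint speeds; "tau": joint torques, N m; "position": TCP position; "tcp_rot": TCP orientation; "force": force on the tool from outside, world axes, zero at the start; "moment": the same for the moment, N m; "opening": opening from 0.0 (shut) to 1.0 (fully open); "grasp_force": force on a finger pad.
Only numpy, scipy, OpenCV 4.12 (cv2) and the standard library are available. Lean on these libraries where they do the work, as an engineer would, in place of code of your own. Each camera call takes 0.05 s, during which the arm holds its last target. There are 200 camera calls.

### The job

Two of the three amber bottles in the synthesizer's bottle rack have slumped forward onto the steel rail. Push each of them gently back with the fingertips until it stands upright and flat in its own bay again. Do not lift any bottle, and leave the third bottle and the things around the rack alone.

Things in the scene. Friction and masses are not known exactly. Their poses are not given: they have to be found in the camera images.
- rack: fixed black bottle rack, bays in a row along y, centred at y -82, 0, +82 mm. Origin at bench height under the line where the bottles' near lower edges stand, mid-length; z up; -x roughly faces the robot. Bay floor 8 mm above the bench; lip 5 mm high above it from x -5 to -12 mm; back panel at x +63 mm, 70 mm high, stops bottles going over backwards; dividers 10 mm thick, 30 mm high.
- rack_rail (a point): middle of the axis of the rack's steel rail: 10 mm diameter, along the rack's y, 46 mm to -x of the rack origin, its top 55 mm above the bench; its end posts at y -128 and +128 mm reach 58 mm high. Nothing of the rack is higher on this side.
- bottle_a: amber glass bottle, about 0.3 kg, square body 52 x 52 x 90 mm tall, then shoulder and white cap 36 mm wide. Origin: middle of the lower edge of its near (labelled) side; z to the cap, x into the body (0 to 52 mm). Starts slumped 43 degrees to the rack's -x, its side on the rail. Pushed at the cap to +x it turns about that lower edge; within 25 degrees of upright it falls upright itself.
- bottle_b: amber glass bottle, about 0.3 kg, square body 52 x 52 x 90 mm tall, then shoulder and white cap 36 mm wide. Origin: middle of the lower edge of its near (labelled) side; z to the cap, x into the body (0 to 52 mm). Starts slumped 43 degrees to the rack's -x, its side on the rail. Pushed at the cap to +x it turns about that lower edge; within 25 degrees of upright it falls upright itself.
- bottle_a_cap (a point): centre of the top of this bottle's cap: 125 mm above the underside, 26 mm from the near side. While slumped, the cap overhangs the rail towards the rack's -x, its top's near edge about 80 mm from the bottle's origin horizontally, about 105 mm above the bench
- bottle_b_cap (a point): centre of the top of this bottle's cap: 125 mm above the underside, 26 mm from the near side. While slumped, the cap overhangs the rail towards the rack's -x, its top's near edge about 80 mm from the bottle's origin horizontally, about 105 mm above the bench
- bottle_c: amber glass bottle, about 0.3 kg, square body 52 x 52 x 90 mm tall, then shoulder and white cap 36 mm wide. Origin: middle of the lower edge of its near (labelled) side; z to the cap, x into the body (0 to 52 mm). This one stands upright in its bay and must stay so.
- beaker: empty glass beaker, 68 mm across, 85 mm tall, standing beside the rack; origin at the centre of its underside. Leave alone.
- vial: small capped amber vial, 28 mm across, 50 mm tall, standing on the bench in front of the rack's rail side; origin at the centre of its underside. Leave alone.
- wrench: steel fitting wrench about 150 mm long lying flat on the bench beside the rack; x along it. Leave alone.
There are look-alikes about, which are no part of the job. What is shaped like the bottle_b but pink or yellow is not meant.

How it is judged:
By the outcome, as a careful person would: the job done as asked, in the order asked, and still so for the second after the job is handed in, with the robot touching nothing.
It also fails if it takes over 45 s, if anything falls off the work surface, if the arm or the gripper's body presses on something with over 40 N, if the wrist force passes 120 N, or if a joint passes its speed limit or range.

## Working session

There is one attempt and no reset: what is moved stays moved. The work goes in short steps, Python scripts to look and compute and a tool call to move; the robot and the scene stay as the last step left them, time stands still between calls to the robot, and variables do not carry over. Pictures are saved under pics/ and viewed, at most 10 in all, crops included, and the job is handed in when it is done.

Besides the shell and the picture viewer there is one more tool, called after "Call:" as name(argument=value, ...) on one line, values as JSON. apply_moves: Moves the arm, as the interface text tells. Its arguments: {"type":"object","properties":{"steps":{"type":"array","items":{"type":"array","items":{"type":"array","items":{"type":"number"}}}}},"required":["steps"]}

```bash
mkdir -p pics
python3 - <<'E'
from rig import bot
import cv2,numpy as np
for n in("top","side"):
    cv2.imwrite(f"pics/{n}0.png",bot.capture(n)); m=bot.camera_model(n); print(n,np.round(m["intrinsics"],1).tolist(),m["k1"],np.round(m["R"],3).tolist(),np.round(m["t"],3))
s=bot.read_state();print(s["time_s"],s["position"],np.round(s["tcp_rot"],3))
E
```

```text
top [[401.1, 0.0, 257.9], [0.0, 401.1, 194.0], [0.0, 0.0, 1.0]] -0.027230047195392154 [[-0.019, -1.0, 0.006], [-0.983, 0.017, -0.182], [0.182, -0.009, -0.983]] [0.058 0.655 0.888]
side [[475.3, 0.0, 267.3], [0.0, 475.3, 184.1], [0.0, 0.0, 1.0]] 0.0576608166226339 [[-0.866, -0.5, -0.007], [-0.326, 0.576, -0.75], [0.379, -0.647, -0.662]] [0.599 0.249 0.866]
0.1 [ 0.16113643 -0.60321786  0.23265889] [[ 0.966  0.258 -0.   ]
 [ 0.258 -0.966  0.002]
 [ 0.    -0.002 -1.   ]]
```

View pics/top0.png

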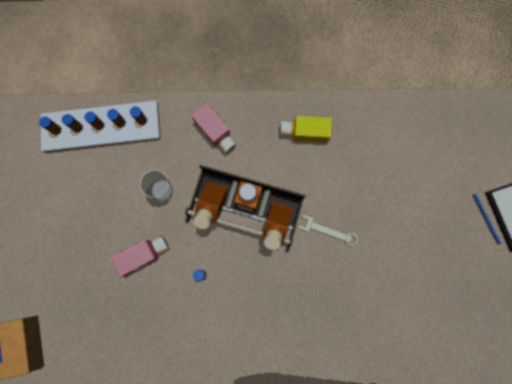

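View pics/side0.png

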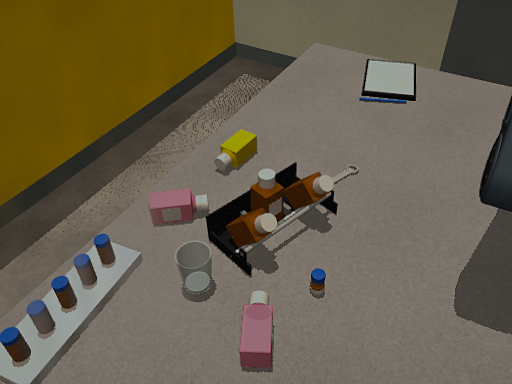

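The top view shows the rack around (245,205), the slumped caps at about (203,219) and (272,240), the upright cap at (248,190) and the vial at (199,275). I'll zoom in to measure.

Run:
```python
import cv2
a=cv2.imread("pics/top0.png")[155:265,175:325];cv2.imwrite("pics/t1.png",cv2.convertScaleAbs(cv2.resize(a,None,fx=5,fy=5,interpolation=2),alpha=1.6))
a=cv2.imread("pics/side0.png")[155:275,200:345];cv2.imwrite("pics/s1.png",cv2.convertScaleAbs(cv2.resize(a,None,fx=5,fy=5,interpolation=2),alpha=1.6))
```

```text
(no output)
```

View pics/t1.png

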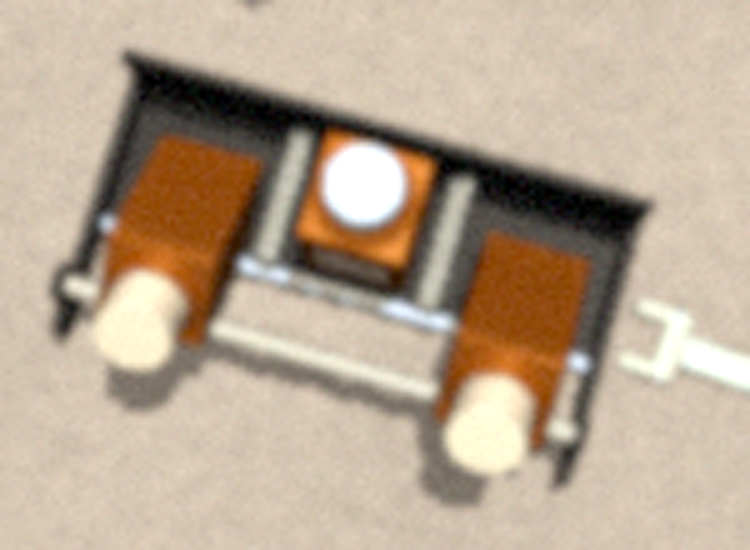

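View pics/s1.png

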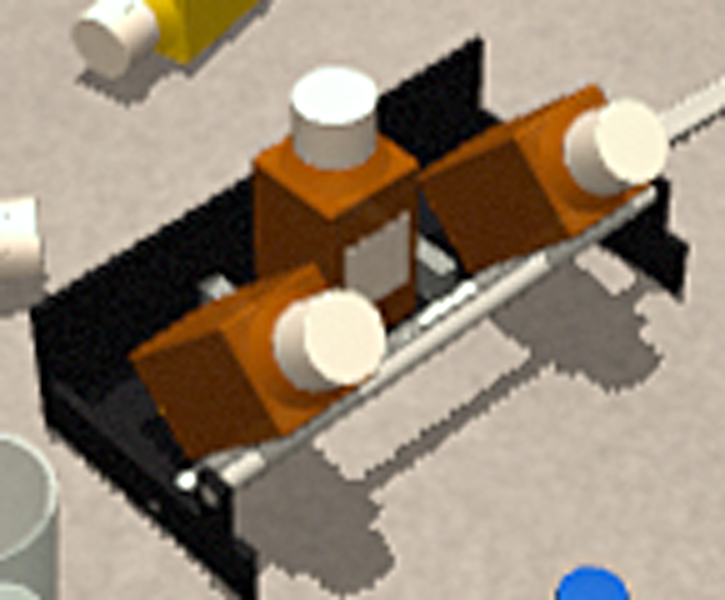

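The crops show, in top coordinates, cap tops at about (132,335), (485,437) and upright (363,185). In side coordinates they are at (345,338), (632,142) and (337,95).

```bash
cat > h.py <<'E'
from rig import bot
import cv2,numpy as np
from scipy.optimize import least_squares
def proj(m,X):
    r=cv2.Rodrigues(np.array(m["R"],float))[0]
    return cv2.projectPoints(np.atleast_2d(X).astype(float),r,np.array(m["t"],float),np.array(m["intrinsics"],float),np.array([m["k1"],0,0,0,0.]))[0][:,0]
def tri(ms,uv): return least_squares(lambda X:np.concatenate([proj(m,X)[0]-p for m,p in zip(ms,uv)]),[.6,0,.1])
def rackW(p,L): # p=x,y,yaw
    L=np.atleast_2d(L);c,s=np.cos(p[2]),np.sin(p[2])
    return np.c_[p[0]+c*L[:,0]-s*L[:,1],p[1]+s*L[:,0]+c*L[:,1],L[:,2]]
E
python3 - <<'E'
from h import *
ms=[bot.camera_model(n) for n in("top","side")]
f=lambda u,o:(np.array(u)+.5)/5-.5+o
T=[f(u,[175,155]) for u in [(132,335),(363,185),(485,437)]]
S=[f(u,[200,155]) for u in [(345,338),(337,95),(632,142)]]
for a,b in zip(T,S):
    r=tri(ms,[a,b]);print(r.x.round(4),r.fun.round(1))
L=np.array([[-.0662,.082,.117],[.026,0,.133],[-.0662,-.082,.117]])
g=lambda p:np.concatenate([(proj(m,rackW(p,L))-q).ravel() for m,q in zip(ms,(T,S))])
r=least_squares(g,[.6,0,0]);p=r.x;print(p[:2].round(4),np.degrees(p[2]),r.fun.round(1))
R=rackW(p,[[-.046,.128,.05],[-.046,-.128,.05],[.063,.128,.07],[.063,-.128,.07]])
print(((proj(ms[0],R)-[175,155]+.5)*5).round(),((proj(ms[1],R)-[200,155]+.5)*5).round())
np.save("p.npy",p)
v=f((100,595),[0,0]); r=tri(ms,[(199,275),(318,272)]);print("vial",r.x.round(3))
s=bot.read_state();c=np.cos(p[2]),np.sin(p[2]);print(s["tcp_rot"].round(3))
E
```

```text
[0.5871 0.1732 0.1136] [-0.1 -0.2  0.2  0. ]
[0.6493 0.0705 0.1326] [-0.2 -0.4  0.4  0.1]
[0.5393 0.019  0.1153] [-0.  -0.1  0.1  0. ]
[0.6255 0.0777] -16.927444734538646 [-1.3  0.1 -0.  -0.9  0.2  0.3  0.1 -0.3  0.1 -0.3  0.7 -0.6]
[[ 65. 285.]
 [587. 433.]
 [128.  60.]
 [651. 205.]] [[226. 488.]
 [660. 184.]
 [ 49. 308.]
 [486.  38.]]
vial [0.472 0.186 0.05 ]
[[ 0.966  0.258 -0.   ]
 [ 0.258 -0.966  0.002]
 [ 0.    -0.002 -1.   ]]
```

Run:
```python
from h import *
p=np.load("p.npy");c,s=np.cos(p[2]),np.sin(p[2])
for q in [(.5871,.1732),(.6493,.0705),(.5393,.019)]:
    d=np.array(q)-p[:2];print("local",(c*d[0]+s*d[1]).round(4),(-s*d[0]+c*d[1]).round(4))
st=bot.read_state();R=st["tcp_rot"];P=st["position"]
for w in [[.45,-.35,.2326],*rackW(p,[[-.125,-.081,.2],[-.125,-.081,.103]])]:
    print(np.round(w,3),"cm",(R.T@(np.array(w)-P)*100).round(1))
```

```text
local -0.0645 0.0802
local 0.0249 0.0
local -0.0653 -0.0813
[ 0.45  -0.35   0.233] cm [ 34.4 -17.    0.1]
[0.482 0.037 0.2  ] cm [ 47.5 -53.5   3.4]
[0.482 0.037 0.103] cm [ 47.5 -53.5  13.1]
```

Call:
apply_moves(steps=[[[5, -2.4, 0, 0, 0, 5, -1], [10, -5, 0, 0, 0, 10, -1], [15, -7.5, 0, 0, 0, 15, -1], [20, -10, 0, 0, 0, 20, -1], [25, -12.5, 0, 0, 0, 25, -1], [30, -15, 0, 0, 0, 30, -1], [34, -18, 0, 0, 0, 32, -1], [36, -23, 0, 0, 0, 32, -1], [38, -28, 0, 0, 0, 32, -1], [40, -33, 0, 0, 0, 32, -1], [42, -38, 1, 0, 0, 32, -1], [44, -43, 2, 0, 0, 32, -1], [46, -48, 3, 0, 0, 32, -1], [47, -51.5, 3.4, 0, 0, 32, -1], [47.5, -53.5, 3.4, 0, 0, 32, -1], [47.5, -53.5, 3.4, 0, 0, 32, -1]]])

```text
time_s: 2.1
position: [0.4816, 0.0368, 0.1992]
tcp_rot: [[0.957, -0.29, -0.001], [-0.29, -0.957, 0.0], [-0.001, 0.0, -1.0]]
force: [-0.7, -0.6, -0.6]
opening: 0.008
grasp_force: 0.0
```

```bash
cat >> h.py <<'E'
def loc():
    s=bot.read_state();p=np.load("p.npy");R=s["tcp_rot"];d=rackW([0,0,-p[2]],s["position"]-[p[0],p[1],0])[0]
    print(s["time_s"],"rack xyz mm",(d*1000).round(1),"yaw",np.degrees(np.arctan2(R[1,0],R[0,0])).round(1),s["force"].round(1),s["opening"],s["joint_positions"].round(0))
E
python3 - <<'E'
from h import *
loc()
cv2.imwrite("pics/w1.png",bot.capture("wrist"))
E
```

```text
2.1 rack xyz mm [-125.7  -81.1  199.2] yaw -16.9 [-0.7 -0.6 -0.6] 0.007596676481110614 [ -9.  22. 104.  -0.  54.  98.]
```

View pics/w1.png

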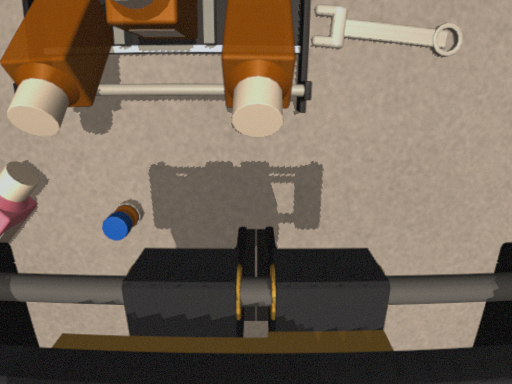

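Wrist view: the cap (258,110) lines up with the fingertips (256,235). I'll descend and start the push.

Call:
apply_moves(steps=[[[0, 0, 4, 0, 0, 0, -1], [0, 0, 8, 0, 0, 0, -1], [0, 0, 9.6, 0, 0, 0, -1], [0, 0, 9.6, 0, 0, 0, -1], [1.5, 0, 9.6, 0, 0, 0, -1], [2.5, 0, 9.6, 0, 0, 0, -1], [3, 0, 9.6, 0, 0, 0, -1], [3.4, 0, 9.6, 0, 0, 0, -1], [3.8, 0, 9.6, 0, 0, 0, -1], [4.2, 0, 9.6, 0, 0, 0, -1], [4.6, 0, 9.6, 0, 0, 0, -1], [5, 0, 9.6, 0, 0, 0, -1]]])

```text
time_s: 3.65
position: [0.5304, 0.0208, 0.1036]
tcp_rot: [[0.956, -0.293, 0.001], [-0.293, -0.956, -0.0], [0.001, -0.0, -1.0]]
force: [0.0, 0.2, 0.4]
opening: 0.006
grasp_force: 0.1
```

Run:
```python
from h import *
loc()
a=bot.capture("side")[130:290,190:390];cv2.imwrite("pics/s2.png",cv2.convertScaleAbs(cv2.resize(a,None,fx=3,fy=3),alpha=1.5))
```

```text
3.65 rack xyz mm [-74.4 -82.2 103.6] yaw -17.0 [0.  0.2 0.4] 0.00612251266453035 [-10.  34. 102.  -0.  44.  97.]
```

View pics/s2.png

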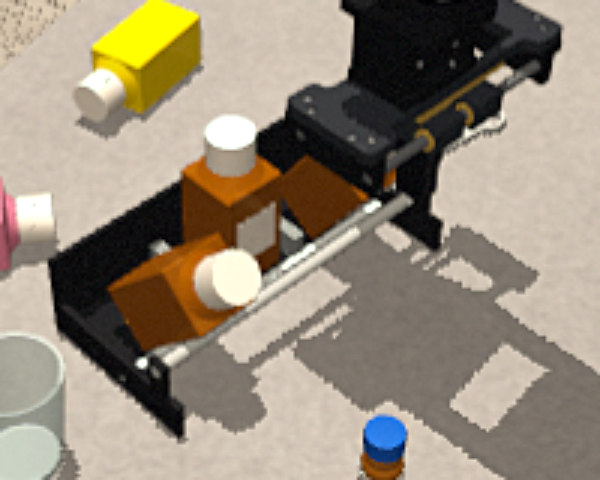

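The gripper hides the bottle, and the contact force is too small to stand out from noise. I'll continue the push slowly.

Call:
apply_moves(steps=[[[0.4, 0, 0, 0, 0, 0, -1], [0.8, 0, 0, 0, 0, 0, -1], [1.2, 0, 0, 0, 0, 0, -1], [1.6, 0, 0, 0, 0, 0, -1], [2, 0, 0, 0, 0, 0, -1], [2.4, 0, 0, 0, 0, 0, -1], [2.8, 0, 0, 0, 0, 0, -1], [3.2, 0, 0, 0, 0, 0, -1], [3.6, 0, 0, 0, 0, 0, -1], [4, 0, 0, 0, 0, 0, -1], [4.4, 0, 0, 0, 0, 0, -1], [4.7, 0, 0, 0, 0, 0, -1], [4.7, 0, 0, 0, 0, 0, -1], [3, 0, 0, 0, 0, 0, -1], [0, 0, 0, 0, 0, 0, -1], [-5, 0, 0, 0, 0, 0, -1], [-5, 0, 0, 0, 0, 0, -1]]])

```text
time_s: 5.82
position: [0.4762, 0.0371, 0.1031]
tcp_rot: [[0.956, -0.292, -0.008], [-0.292, -0.956, 0.001], [-0.008, 0.001, -1.0]]
force: [0.9, 0.6, 0.3]
opening: 0.003
grasp_force: 0.0
```

Run:
```python
from h import *
loc()
a=bot.capture("top")[150:270,165:325];b=bot.capture("side")[130:290,190:390]
cv2.imwrite("pics/s3.png",cv2.convertScaleAbs(np.hstack([cv2.resize(a,(400,300)),cv2.resize(b,(400,300))]),alpha=1.5))
```

```text
5.825 rack xyz mm [-131.   -82.3  103.1] yaw -17.0 [0.9 0.6 0.3] 0.002716419836198188 [ -9.  32. 109.   0.  39.  98.]
```

View pics/s3.png

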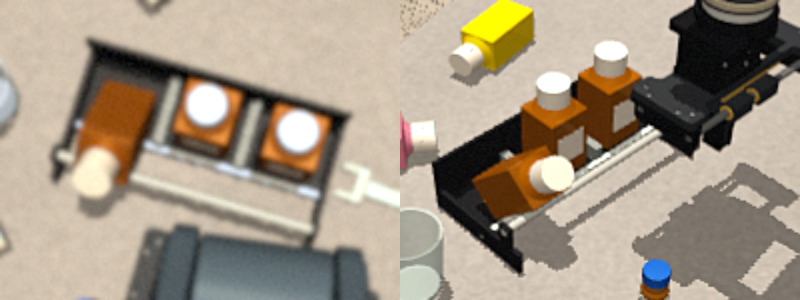

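The right-hand bottle now stands upright in its bay. Next is the left one.

Call:
apply_moves(steps=[[[0, -4, 0, 0, 0, 0, -1], [0, -8, 0, 0, 0, 0, -1], [0, -12, 0, 0, 0, 0, -1], [0, -15, 0, 0, 0, 0, -1], [0, -16.3, 0, 0, 0, 0, -1], [0, -16.3, 0, 0, 0, 0, -1], [1.5, -16.3, 0, 0, 0, 0, -1], [2.5, -16.3, 0, 0, 0, 0, -1], [3, -16.3, 0, 0, 0, 0, -1], [3.4, -16.3, 0, 0, 0, 0, -1], [3.8, -16.3, 0, 0, 0, 0, -1], [4.2, -16.3, 0, 0, 0, 0, -1], [4.6, -16.3, 0, 0, 0, 0, -1], [5, -16.3, 0, 0, 0, 0, -1]]])

```text
time_s: 7.68
position: [0.5778, 0.1768, 0.1037]
tcp_rot: [[0.956, -0.293, -0.0], [-0.293, -0.956, 0.0], [-0.0, 0.0, -1.0]]
force: [0.1, -0.1, -0.7]
opening: 0.003
grasp_force: 0.1
```

```bash
python3 -c "
from h import *
loc()"
```

```text
7.675 rack xyz mm [-74.5  80.9 103.7] yaw -17.0 [ 0.1 -0.1 -0.7] 0.002617565708946796 [  6.  38.  91.   0.  50. 113.]
```

Call:
apply_moves(steps=[[[0.4, 0, 0, 0, 0, 0, -1], [0.8, 0, 0, 0, 0, 0, -1], [1.2, 0, 0, 0, 0, 0, -1], [1.6, 0, 0, 0, 0, 0, -1], [2, 0, 0, 0, 0, 0, -1], [2.4, 0, 0, 0, 0, 0, -1], [2.8, 0, 0, 0, 0, 0, -1], [3.2, 0, 0, 0, 0, 0, -1], [3.6, 0, 0, 0, 0, 0, -1], [4, 0, 0, 0, 0, 0, -1], [4.4, 0, 0, 0, 0, 0, -1], [4.7, 0, 0, 0, 0, 0, -1], [4.7, 0, 0, 0, 0, 0, -1], [3, 0, 0, 0, 0, 0, -1], [0, 0, 0, 0, 0, 0, -1], [-5, 0, 0, 0, 0, 0, -1], [-6, 0, -5, 0, 0, 0, -1], [-6, 0, -10, 0, 0, 0, -1], [-6, 0, -10, 0, 0, 0, -1]]])

```text
time_s: 10.05
position: [0.5231, 0.1951, 0.2079]
tcp_rot: [[0.956, -0.293, 0.01], [-0.293, -0.956, 0.002], [0.009, -0.004, -1.0]]
force: [0.8, 0.1, -0.0]
opening: 0.006
grasp_force: 0.0
```

Run:
```python
from h import *
loc()
a=bot.capture("top")[150:270,165:325];b=bot.capture("side")[130:310,170:410];w=bot.capture("wrist")
cv2.imwrite("pics/s4.png",cv2.convertScaleAbs(np.vstack([np.hstack([cv2.resize(a,(400,300)),cv2.resize(b,(400,300))]),np.hstack([cv2.resize(w,(400,300)),np.zeros((300,400,3),np.uint8)])]),alpha=1.5))
```

```text
10.05 rack xyz mm [-132.1   82.5  207.9] yaw -17.0 [ 0.8  0.1 -0. ] 0.005532454508842701 [  9.  27.  94.   0.  59. 116.]
```

View pics/s4.png

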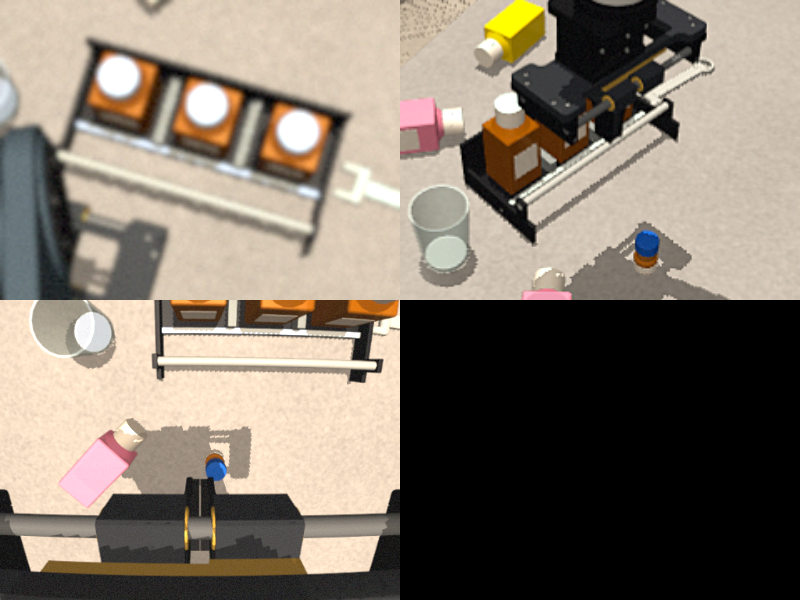

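All three caps are in line in the top view at (119,77), (205,104) and (297,131), with every bottle upright and flat. The neighbours are untouched and the arm is clear.

```bash
python3 -c "
from rig import bot
print(bot.hand_in())"
```

```text
the job is handed in; nothing more can be done
None
```

Both slumped bottles were pushed back and looked upright and flat in their bays in the last pictures. The third bottle and the things around the rack were left alone, and I handed the job in at about 10 s; no verdict came back.

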